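# Roll the mailing tube into its cradle

## Task

Roll the cardboard mailing tube along the counter by pushing its side with the fingers, up the ramp of the wooden V cradle and over the near ridge, so that it comes to rest down in the V with both its ends sticking out beyond the cradle. Do not grasp, lift or up-end the tube: it should roll over the counter to the cradle. Leave the other things on the counter where they stand, and finish clear of the tube.

Things in the scene. Friction and masses are not known exactly. Their poses are not given: they have to be found in the camera images.
- tube: closed, glossy (slippery) cardboard mailing tube, white end caps, a red band near one end, 44 mm in diameter, 170 long, 110 to 230 g, lying on the counter. Origin at its centre; its own x axis runs along it, y and z turn with it as it rolls (z up at the start). It rolls freely and runs on ahead of a fast push: push at under 0.1 m/s, fingertips low enough to meet its side, not its top. Seated, its axis is 30 mm above the counter; crossing a ridge, 38 mm.
- cradle: low plywood V cradle fixed to the counter, 100 mm long (x, along the V), 122 wide (y), both sides alike. Origin on the counter under the V. From feet at y = -61 and 61 ramps rise to brass-edged ridges at y = -18 and 18, 15.6 high; the V between is 3 mm high at y = 0. The tube starts 170 to 220 mm away on its +y or -y side, within 12 mm along x and 0.1 rad of parallel, the way between bare.
- service_bell: counter bell, white dome on a black foot, 85 mm across, 59 high; loose bystander, to be left alone. Origin at the centre of its underside
- spool_1: spool of natural twine, 56 mm across, 52 high; loose bystander, to be left alone. Origin at the centre of its underside
- rubber_stamp_1: wooden rubber stamp with a turned handle, 30x40 mm, 69 high; loose bystander, to be left alone. Origin at the centre of its underside
- pot_1: small round pot with a red band, 63 mm across, 34 high; loose bystander, to be left alone. Origin at the centre of its underside
- pot_2: small round pot with a tan lid, 65 mm across, 29 high; loose bystander, to be left alone. Origin at the centre of its underside

How it is judged:
By the outcome, as a careful person would: the job done as asked, in the order asked, and still so for the second after the job is handed in, with the robot touching nothing.
It also fails if it takes over 38 s, if anything falls off the work surface, if the arm or the gripper's body presses on something with over 40 N, if the wrist force passes 120 N, or if a joint passes its speed limit or range.

## Robot

A 6-joint arm with a two-finger parallel gripper is mounted at the origin on a cart in front of the work surface, level with it; the furniture and walls round the work are solid. World frame = base frame: x ahead of the robot, y to its left, z up, the work surface at z = 0. Lengths are in mm, angles in rad, forces in N, time in s.
With the tool pointing down it reaches from about 275 to 1000 mm from the base axis. Payload 8.4 kg.
Tool frame: the origin (TCP) lies between the finger pads; the fingertips stand 8 mm ahead of it and the grasp point (between the pads) lies 11 mm behind it (tcp_to_tips is the distance from the TCP to the fingertips, in mm); z points along the fingers, y is the line along which they close (so a half turn about z gives the same grasp; the last joint's range is limited). The gripper opens to 85 mm and grips with 20 to 120 N. Pads are 22 mm wide; open, the fingers measure 114 mm over their backs; the gripper's body (76 mm by 85 mm) begins 54 mm behind the grasp point. The pads swing forward as they close: fully open they stand 13 mm farther back than shut.
Start: joints at [-1.294, 0.353, 1.633, -0, 1.155, -0.002], TCP at [172, -600.869, 239.281] pointing down, gripper open.
Joint ranges: [-2.63, 2.63], [-0.92, 2.1], [0.06, 2.66], [-1.3, 4.44], [0, 2.69], [-3.02, 3.02]. Speed limits (rad/s): [2.22, 2.22, 2.79, 3.14, 3.14, 3.14].

## Interface

Orientations are given as [roll, pitch, yaw] about the fixed x, y, z axes, in that order (R = Rz(yaw) Ry(pitch) Rx(roll)).
In Python, from rig import * gives the robot as it stands.
- The arm moves only by the tool step_arm, never from a script. Its argument "motion" is a list of rows, each an object with "claw": the finger opening in mm, from 0 to 85.4; "delta_pos": the shift along the tool's x, y, z in mm, a list of three; "turn": the turn about the tool's z in rad. In form: [{"claw": claw, "delta_pos": [dx, dy, dz], "turn": turn}, ...]. A call has 1 to 8 rows; each row shifts and turns the commanded pose from where the row before left it, along the tool's axes as they then stand; what a row does not reach is not made up. A row lasts 1/12 s, in which the tool goes at most 41.7 mm and 7.16 degrees, less where a joint would pass 70% of its speed; a pose out of reach is approached as far as the arm can. A call is refused whole if a number of a shift passes 41.7 or a number of a turn 0.125, either way. A call with a gripper value outside its range is refused whole. The fingers move at their own pace and stop on an object; "force" is the grip in N (left out, the last holds). Time passes only in rows, so rows that do not move let the fingers close. It gives the time, the measured TCP pose, the force, the opening and the grip force at its end, in the units of the state.
- sense(): the state, without advancing time (a new reading comes with each control period).
- grab_frame(name): name is "scene" or "top"; returns a dict with "img" (400x640x3 uint8, red, green, blue), "vertical_fov" (degrees; the focal length in pixels is half the picture's height over the tangent of half this angle, whatever the lens; pixels are square), "cx", "cy" (the principal point, pixels), "D" ([k1, k2, p1, p2, k3] as OpenCV has them; the pictures are not rectified), "R" (3x3) and "t" (3): a world point X has camera coordinates R X + t. Camera axes: x right, y down, z forward; pixel columns grow to the right and rows downward; lengths in mm; the calibration is good to about 2 mm. A picture is of the moment at which its call begins. There is no depth.
- sign_off(): hands the job in; it is judged then, once.
The state is a dict: "clock": time; "qpos": joint angles; "qvel": joint speeds; "joint_efforts": joint torques, N m; "eef_pos": TCP position; "tcp_rot": TCP orientation; "contact_force": force on the tool from outside, world axes, zero at the start; "wrist_torque": the same for the moment, N m; "opening": opening from 0.0 (shut) to 1.0 (fully open); "grasp_force": force on a finger pad.
Only numpy, scipy, OpenCV 4.12 (cv2) and the standard library are available. Lean on these libraries where they do the work, as an engineer would, in place of code of your own. Each camera call takes 0.05 s, during which the arm holds its last target. There are 200 camera calls.

## Working session

There is one attempt and no reset: what is moved stays moved. The work goes in short steps, Python scripts to look and compute and a tool call to move; the robot and the scene stay as the last step left them, time stands still between calls to the robot, and variables do not carry over. Pictures are saved under pics/ and viewed, at most 10 in all, crops included, and the job is handed in when it is done.

Besides the shell and the picture viewer there is one more tool, called after "Request:" by a JSON object that holds its "api" and its "payload". step_arm: Moves the arm, as the interface text tells. Its arguments: {"type":"object","properties":{"motion":{"type":"array","items":{"type":"object","properties":{"claw":{"type":"number"},"delta_pos":{"type":"array","items":{"type":"number"}},"turn":{"type":"number"}}}},"force":{"type":"number"}},"required":["motion"]}

```bash
mkdir -p pics
python3 - <<'E'
from rig import *
import cv2,pickle
for n in("top","scene"):
    f=grab_frame(n); cv2.imwrite(f"pics/{n}0.png",f["img"][:,:,::-1]); pickle.dump(f,open(n+".pkl","wb"))
    print(n,f["vertical_fov"],f["cx"],f["cy"],f["D"],f["R"],f["t"])
s=sense();print(s)
E
```

```text
top 54.147458984611895 316.539695744613 197.48419421704614 [-0.0452571  0.         0.         0.         0.       ] [[-0.01188006 -0.99985772 -0.01197476]
 [-0.99133061  0.01334421 -0.13071168]
 [ 0.13085288  0.01031808 -0.9913481 ]] [ -72.45394876  595.69251424 1021.83950598]
scene 43.74328755359039 314.89649026458613 200.00060726295237 [0.03863036 0.         0.         0.         0.        ] [[-0.81883738 -0.57375808 -0.01752167]
 [-0.42323049  0.62407057 -0.65681951]
 [ 0.38779026 -0.53041267 -0.75384423]] [ 435.19962855  333.48390377 1263.80953659]
{'clock': 0.1, 'qpos': array([-1.29444017e+00,  3.53602065e-01,  1.63407559e+00, -4.21546062e-06,
        1.15521571e+00, -2.39734249e-03]), 'qvel': array([ 0.00080942, -0.00089652, -0.00382067,  0.00064602,  0.00057695,
        0.00039582]), 'joint_efforts': array([-6.62318439e-05, -6.06351900e+01, -3.42819250e+01,  8.91076354e-06,
        3.86865082e-03, -1.14495830e-05]), 'eef_pos': array([ 171.85554273, -600.45748868,  238.61551047]), 'tcp_rot': array([-3.14029194e+00,  7.36185962e-07,  2.78755200e-01]), 'contact_force': array([-0.4746701 ,  0.1677667 , -0.42939027]), 'wrist_torque': array([ 0.04041182,  0.04169073, -0.04754274]), 'grasp_force': 0.0, 'opening': 0.9994749581406888}
```

View pics/top0.png

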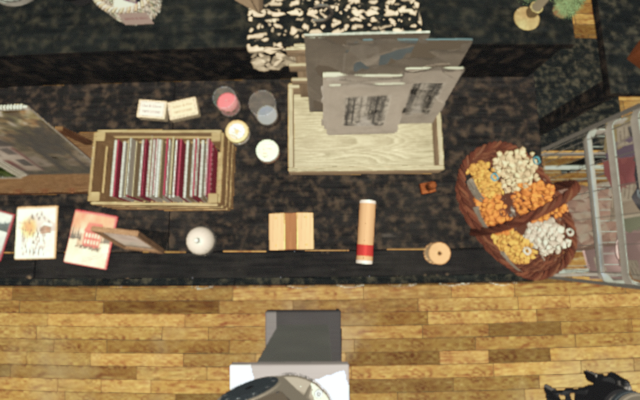

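View pics/scene0.png

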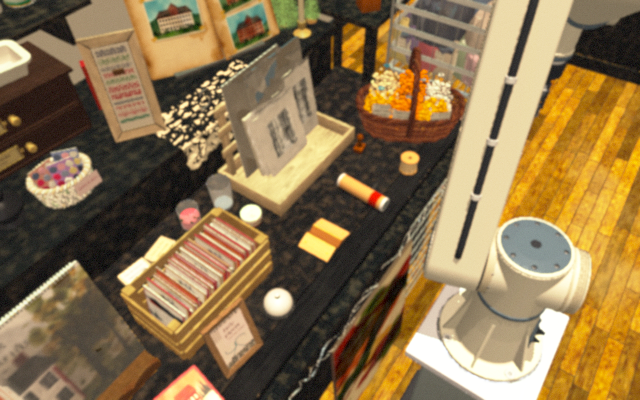

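The top view shows the tube at about (366,232) with its red band at the lower end. The cradle is at (291,231), so the tube lies on its -y side. The stamp is at (428,187), the spool at (437,253) and the bell at (200,240).

```bash
cat > h.py <<'E'
import numpy as np,cv2
def cast(f,px,z):
    h=f["img"].shape[0]; F=h/2/np.tan(np.radians(f["vertical_fov"])/2)
    K=np.array([[F,0,f["cx"]],[0,F,f["cy"]],[0,0,1]])
    u=cv2.undistortPoints(np.array(px,float).reshape(-1,1,2),K,np.array(f["D"])).reshape(-1,2)
    R=np.array(f["R"]);C=-R.T@np.array(f["t"])
    d=np.c_[u,np.ones(len(u))]@R
    return C+d*((z-C[2])/d[:,2])[:,None]
def blob(f,box,thr=110):
    x0,y0,x1,y1=box
    m=(f["img"][y0:y1,x0:x1].max(2)>thr).astype(np.uint8)
    n,l,s,c=cv2.connectedComponentsWithStats(m)
    i=1+s[1:,4].argmax(); p=np.argwhere(l==i)[:,::-1]+[x0,y0]
    return cv2.boxPoints(cv2.minAreaRect(p.astype(np.int32))),s[i,4]
E
python3 - <<'E'
from h import *; import pickle
f=pickle.load(open("top.pkl","rb"))
for n,b,z,t in(("tube",(350,190,385,272),22,120),("cradle",(262,205,320,256),8,120),("spool",(420,238,456,270),52,110),("stamp",(415,176,442,198),35,70),("bell",(180,222,220,262),30,120)):
    q,a=blob(f,b,t); P=cast(f,q,z); print(n,a,q.round(1).tolist());print(P[:,:2].round(1).tolist(),P.mean(0).round(1),[np.linalg.norm(P[i]-P[i-1]).round(1) for i in(1,2)])
c=f["img"][190:280,250:460]; cv2.imwrite("pics/c.png",cv2.resize(c[:,:,::-1],None,fx=3.8,fy=3.8,interpolation=cv2.INTER_CUBIC))
E
```

```text
tube 1090 [[355.3999938964844, 263.6000061035156], [358.79998779296875, 198.39999389648438], [375.79998779296875, 199.3000030517578], [372.29998779296875, 264.5]]
[[415.8, -182.4], [592.9, -196.1], [589.8, -242.6], [412.8, -228.0]] [ 502.9 -212.3   22. ] [np.float64(177.6), np.float64(46.6)]
cradle 1749 [[268.0, 250.0], [268.0, 212.0], [319.0, 212.0], [319.0, 250.0]]
[[455.0, 55.5], [559.9, 55.8], [558.0, -86.0], [453.4, -84.7]] [506.6 -14.8   8. ] [np.float64(104.9), np.float64(141.9)]
spool 542 [[419.29998779296875, 247.3000030517578], [444.29998779296875, 236.1999969482422], [454.3999938964844, 258.8999938964844], [429.3999938964844, 270.1000061035156]]
[[456.9, -349.1], [485.1, -416.9], [425.2, -440.6], [397.4, -373.1]] [ 441.2 -394.9   52. ] [np.float64(73.4), np.float64(64.4)]
stamp 251 [[412.0, 184.0], [438.6000061035156, 177.39999389648438], [441.79998779296875, 190.3000030517578], [415.20001220703125, 196.89999389648438]]
[[628.9, -341.2], [646.4, -415.1], [610.4, -422.0], [593.1, -348.4]] [ 619.7 -381.7   35. ] [np.float64(76.0), np.float64(36.6)]
bell 642 [[186.0, 227.0], [214.0, 227.0], [214.0, 254.0], [186.0, 254.0]]
[[519.4, 277.6], [518.6, 200.3], [445.6, 198.9], [446.2, 275.5]] [482.5 238.1  30. ] [np.float64(77.3), np.float64(72.9)]
```

View pics/c.png

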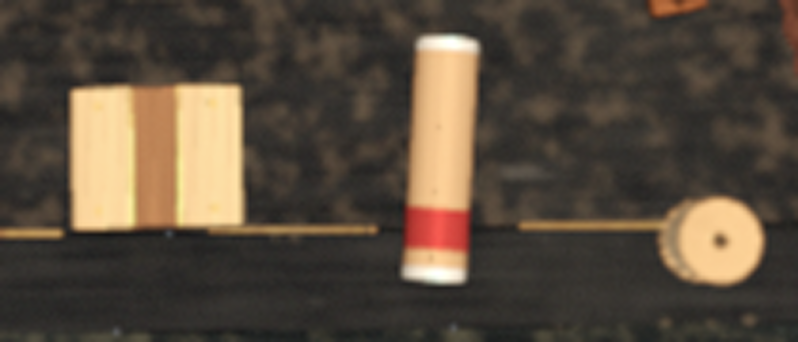

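Run:
```python
from h import *; import pickle
f=pickle.load(open("top.pkl","rb"))
c=lambda p:np.array(p)/3.8+[250,190]-.4
print(cast(f,c([(71,87),(71,229),(242,85),(244,229)]),0).round(1)); print(cast(f,c([(133,87),(133,228),(177,86),(177,228)]),15.6).round(1))
print(cast(f,c([(448,42),(435,275)]),26).round(1))
print(cast(f,c([(720,240)]),52).round(1))
```

```text
[[559.2  56.1   0. ]
 [455.3  55.8   0. ]
 [559.1 -70.    0. ]
 [453.9 -70.3   0. ]]
[[557.2   8.9  15.6]
 [455.6   9.1  15.6]
 [557.5 -23.1  15.6]
 [455.2 -22.5  15.6]]
[[ 585.8 -219.3   26. ]
 [ 420.  -205.5   26. ]]
[[ 441.9 -400.8   52. ]]
```

Request:
{"api": "step_arm", "payload": {"motion": [{"claw": 85,"delta_pos": [0,0,0],"turn": -0.1175},{"claw": 85,"delta_pos": [0,0,0],"turn": -0.1175},{"claw": 85,"delta_pos": [0,0,0],"turn": -0.1175},{"claw": 85,"delta_pos": [0,0,0],"turn": -0.1175},{"claw": 85,"delta_pos": [0,0,0],"turn": -0.1175},{"claw": 85,"delta_pos": [0,0,0],"turn": -0.1175},{"claw": 85,"delta_pos": [0,0,0],"turn": -0.1175},{"claw": 85,"delta_pos": [0,0,0],"turn": -0.1175}]}}

```text
clock: 0.77
eef_pos: [171.9, -600.6, 238.8]
tcp_rot: [-3.141, -0.001, 1.225]
contact_force: [-0.0, 0.3, -1.1]
opening: 0.999
grasp_force: 0.0
```

Request:
{"api": "step_arm", "payload": {"motion": [{"claw": 85,"delta_pos": [0,0,0],"turn": -0.1175},{"claw": 85,"delta_pos": [0,0,0],"turn": -0.1175},{"claw": 85,"delta_pos": [0,0,0],"turn": -0.1175},{"claw": 85,"delta_pos": [0,0,0],"turn": 0}]}}

```text
clock: 1.1
eef_pos: [171.9, -600.6, 238.9]
tcp_rot: [-3.141, -0.001, 1.577]
contact_force: [-0.2, 1.2, -0.2]
opening: 0.994
grasp_force: 0.0
```

Request:
{"api": "step_arm", "payload": {"motion": [{"claw": 85,"delta_pos": [34,0,0],"turn": 0},{"claw": 85,"delta_pos": [34,8,0],"turn": 0},{"claw": 85,"delta_pos": [34,10,0],"turn": 0},{"claw": 85,"delta_pos": [34,12,0],"turn": 0},{"claw": 85,"delta_pos": [32,18,0],"turn": 0},{"claw": 85,"delta_pos": [32,22,0],"turn": 0},{"claw": 85,"delta_pos": [32,24,0],"turn": 0},{"claw": 85,"delta_pos": [30,26,0],"turn": 0}]}}

```text
clock: 1.77
eef_pos: [292.0, -336.9, 239.3]
tcp_rot: [-3.142, -0.0, 1.566]
contact_force: [1.4, -0.5, 0.2]
opening: 0.997
grasp_force: 0.0
```

Request:
{"api": "step_arm", "payload": {"motion": [{"claw": 85,"delta_pos": [20,34,0],"turn": 0},{"claw": 85,"delta_pos": [18,35,0],"turn": 0},{"claw": 85,"delta_pos": [10,38,0],"turn": 0},{"claw": 85,"delta_pos": [0,38,0],"turn": 0},{"claw": 85,"delta_pos": [0,35,0],"turn": 0},{"claw": 85,"delta_pos": [0,32,0],"turn": 0},{"claw": 85,"delta_pos": [0,0,0],"turn": 0},{"claw": 85,"delta_pos": [0,0,0],"turn": 0}]}}

```text
clock: 2.43
eef_pos: [504.8, -290.2, 238.5]
tcp_rot: [-3.141, -0.0, 1.57]
contact_force: [-0.9, -0.4, -0.0]
opening: 0.995
grasp_force: 0.0
```

Well placed. Now I lower to TCP z≈40 and check from close by.

Request:
{"api": "step_arm", "payload": {"motion": [{"claw": 85,"delta_pos": [0,0,35],"turn": 0},{"claw": 85,"delta_pos": [0,0,35],"turn": 0},{"claw": 85,"delta_pos": [0,0,35],"turn": 0},{"claw": 85,"delta_pos": [0,0,35],"turn": 0},{"claw": 85,"delta_pos": [0,0,30],"turn": 0},{"claw": 85,"delta_pos": [0,0,24],"turn": 0},{"claw": 85,"delta_pos": [0,0,0],"turn": 0},{"claw": 85,"delta_pos": [0,0,0],"turn": 0}]}}

```text
clock: 3.1
eef_pos: [502.0, -290.4, 44.7]
tcp_rot: [-3.139, -0.002, 1.569]
contact_force: [0.2, 0.7, -0.2]
opening: 0.997
grasp_force: 0.0
```

Run:
```python
from rig import *
import cv2
c=grab_frame("scene")["img"][120:280,260:460]; cv2.imwrite("pics/s1.png",cv2.resize(c[:,:,::-1],None,fx=3.7,fy=3.7,interpolation=cv2.INTER_CUBIC))
c=grab_frame("top")["img"][170:310,250:460]; cv2.imwrite("pics/t1.png",cv2.resize(c[:,:,::-1],None,fx=3.7,fy=3.7,interpolation=cv2.INTER_CUBIC))
print(sense()["eef_pos"],sense()["contact_force"])
```

```text
[ 504.2151326  -291.35826812   46.92852191] [ 0.39295417  0.34670631 -0.32307262]
```

View pics/s1.png

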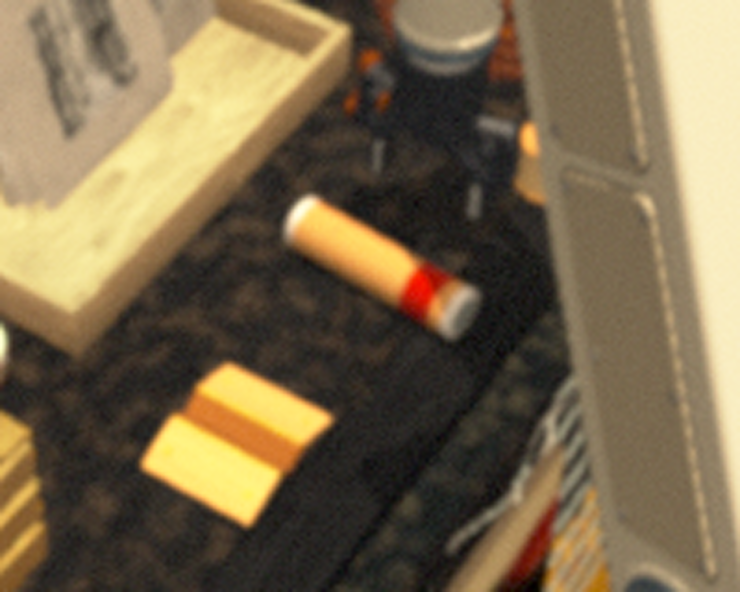

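View pics/t1.png

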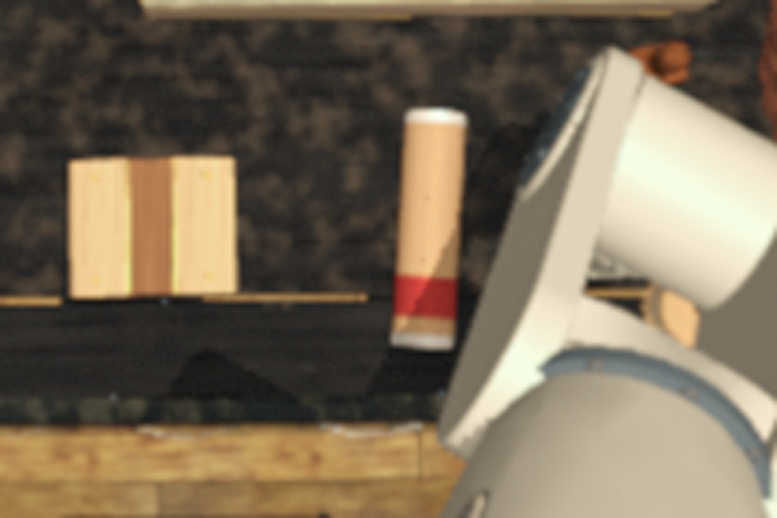

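The scene view shows both fingertips behind the tube, at crop (378,172) and (474,215), and the way to the cradle is clear. I'll get the tip height from their rays.

Run:
```python
from h import *; import pickle
f=pickle.load(open("scene.pkl","rb"))
for z in(20,30,40,50): print(z,cast(f,np.array([(378,172),(474,215)])/3.7+[260,120],z)[:,:2].round(0).tolist())
```

```text
20 [[559.0, -310.0], [463.0, -311.0]]
30 [[555.0, -301.0], [459.0, -302.0]]
40 [[550.0, -292.0], [456.0, -294.0]]
50 [[545.0, -283.0], [452.0, -285.0]]
```

Request:
{"api": "step_arm", "payload": {"motion": [{"claw": 85,"delta_pos": [0,0,12],"turn": 0},{"claw": 85,"delta_pos": [0,0,12],"turn": 0},{"claw": 85,"delta_pos": [0,0,0],"turn": 0},{"claw": 85,"delta_pos": [7,0,0],"turn": 0},{"claw": 85,"delta_pos": [7,0,0],"turn": 0},{"claw": 85,"delta_pos": [7,0,0],"turn": 0},{"claw": 85,"delta_pos": [6,0,0],"turn": 0},{"claw": 85,"delta_pos": [5,0,0],"turn": 0}]}}

```text
clock: 3.87
eef_pos: [503.9, -257.7, 21.5]
tcp_rot: [3.141, 0.0, 1.572]
contact_force: [-0.0, -0.0, -0.6]
opening: 0.993
grasp_force: 0.0
```

Request:
{"api": "step_arm", "payload": {"motion": [{"claw": 85,"delta_pos": [4,0,0],"turn": 0},{"claw": 85,"delta_pos": [4,0,0],"turn": 0},{"claw": 85,"delta_pos": [4,0,0],"turn": 0},{"claw": 85,"delta_pos": [4,0,0],"turn": 0},{"claw": 85,"delta_pos": [4,0,0],"turn": 0},{"claw": 85,"delta_pos": [4,0,0],"turn": 0},{"claw": 85,"delta_pos": [4,0,0],"turn": 0},{"claw": 85,"delta_pos": [4,0,0],"turn": 0}]}}

```text
clock: 4.53
eef_pos: [503.8, -226.4, 21.3]
tcp_rot: [-3.142, -0.0, 1.571]
contact_force: [0.2, 0.3, 0.0]
opening: 0.995
grasp_force: 0.0
```

```bash
cat > look.py <<'E'
from rig import *
from h import *
import sys
f=grab_frame("top");a=f["img"].astype(int)
red=(a[...,0]>120)&(a[...,1]<70)&(a[...,2]<80); red[:235]=0;red[275:]=0;red[:,:270]=0;red[:,380:]=0
wh=(a.min(2)>150)&(a.max(2)-a.min(2)<40); wh[:192]=0;wh[272:]=0;wh[:,265:]&=True;wh[:,:262]=0;wh[:,385:]=0
for n,m,z in(("red",red,float(sys.argv[1])+10),("cap far",wh&(np.arange(400)<222)[:,None],float(sys.argv[1])+8),("cap near",wh&(np.arange(400)>245)[:,None],float(sys.argv[1])+8)):
    p=np.argwhere(m)[:,::-1]; print(n,len(p),cast(f,[p.mean(0)],z).round(1) if len(p) else "")
s=sense();print(s["eef_pos"].round(1),s["contact_force"].round(1))
if len(sys.argv)>2: cv2.imwrite(sys.argv[2],cv2.resize(f["img"][170:310,250:460,::-1],None,fx=3.7,fy=3.7,interpolation=cv2.INTER_CUBIC))
E
python3 look.py 22 pics/t2.png
```

```text
red 0 
cap far 587 [[ 565.5 -234.4   30. ]]
cap near 497 [[ 433.6 -200.5   30. ]]
[ 503.6 -225.7   21.2] [-0.2  0.   0.7]
```

View pics/t2.png

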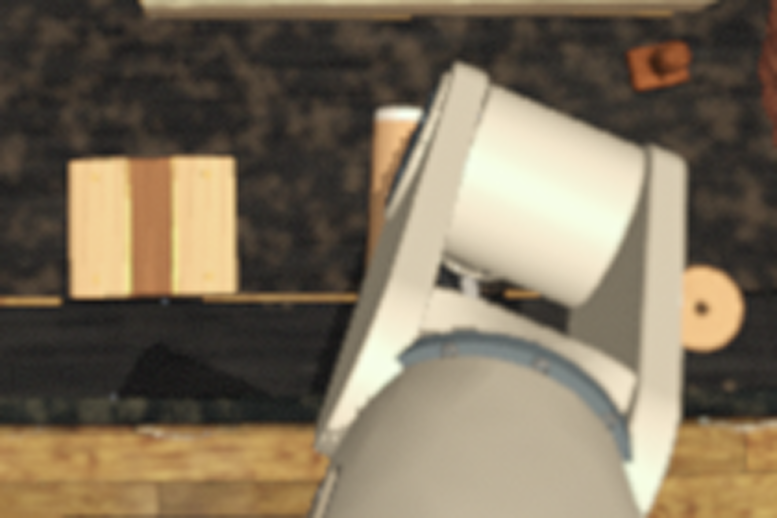

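The tube has straightened against the fingers and moved toward the cradle; its leading edge is at crop column 372. I'll carry on.

Request:
{"api": "step_arm", "payload": {"motion": [{"claw": 85,"delta_pos": [5,0,0],"turn": 0},{"claw": 85,"delta_pos": [5,0,0],"turn": 0},{"claw": 85,"delta_pos": [5,0,0],"turn": 0},{"claw": 85,"delta_pos": [5,0,0],"turn": 0},{"claw": 85,"delta_pos": [5,0,0],"turn": 0},{"claw": 85,"delta_pos": [5,0,0],"turn": 0},{"claw": 85,"delta_pos": [5,0,0],"turn": 0},{"claw": 85,"delta_pos": [5,0,0],"turn": 0}]}}

```text
clock: 5.25
eef_pos: [503.8, -186.2, 21.3]
tcp_rot: [3.142, 0.0, 1.571]
contact_force: [-0.1, -0.3, 0.3]
opening: 0.992
grasp_force: 0.0
```

Request:
{"api": "step_arm", "payload": {"motion": [{"claw": 85,"delta_pos": [5,0,0],"turn": 0},{"claw": 85,"delta_pos": [5,0,0],"turn": 0},{"claw": 85,"delta_pos": [5,0,0],"turn": 0},{"claw": 85,"delta_pos": [5,0,0],"turn": 0},{"claw": 85,"delta_pos": [5,0,0],"turn": 0},{"claw": 85,"delta_pos": [5,0,0],"turn": 0},{"claw": 85,"delta_pos": [5,0,0],"turn": 0},{"claw": 85,"delta_pos": [5,0,0],"turn": 0}]}}

```text
clock: 5.92
eef_pos: [503.8, -146.2, 21.3]
tcp_rot: [3.142, 0.0, 1.571]
contact_force: [0.0, 0.1, -0.0]
opening: 0.993
grasp_force: 0.0
```

Run:
```python
from rig import *
import cv2
c=grab_frame("scene")["img"][120:280,260:460]; cv2.imwrite("pics/s3.png",cv2.resize(c[:,:,::-1],None,fx=3.7,fy=3.7,interpolation=cv2.INTER_CUBIC))
```

```text
(no output)
```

View pics/s3.png

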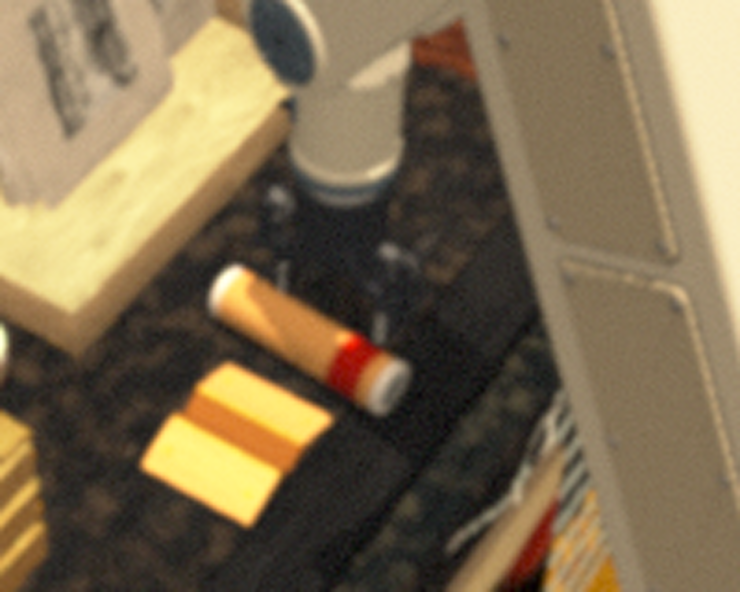

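The tube (caps at crop (228,292) and (390,388)) is parallel to the cradle, close to the ramp foot, with the fingers just behind. Next come the approach and the climb.

Request:
{"api": "step_arm", "payload": {"motion": [{"claw": 85,"delta_pos": [5,0,0],"turn": 0},{"claw": 85,"delta_pos": [5,0,0],"turn": 0},{"claw": 85,"delta_pos": [5,0,0],"turn": 0},{"claw": 85,"delta_pos": [5,0,0],"turn": 0},{"claw": 85,"delta_pos": [5,0,0],"turn": 0},{"claw": 85,"delta_pos": [5,0,0],"turn": 0},{"claw": 85,"delta_pos": [4,0,0],"turn": 0},{"claw": 85,"delta_pos": [4,0,0],"turn": 0}]}}

```text
clock: 6.63
eef_pos: [503.8, -108.2, 21.3]
tcp_rot: [3.142, -0.0, 1.571]
contact_force: [1.0, -0.1, 0.3]
opening: 0.995
grasp_force: 0.1
```

Request:
{"api": "step_arm", "payload": {"motion": [{"claw": 85,"delta_pos": [4,0,-1],"turn": 0},{"claw": 85,"delta_pos": [4,0,-1],"turn": 0},{"claw": 85,"delta_pos": [4,0,-1],"turn": 0},{"claw": 85,"delta_pos": [4,0,-1],"turn": 0},{"claw": 85,"delta_pos": [4,0,-1.5],"turn": 0},{"claw": 85,"delta_pos": [4,0,-1.5],"turn": 0},{"claw": 85,"delta_pos": [3,0,-1.5],"turn": 0},{"claw": 85,"delta_pos": [3,0,-1.5],"turn": 0}]}}

```text
clock: 7.3
eef_pos: [504.3, -78.7, 31.8]
tcp_rot: [3.14, 0.0, 1.571]
contact_force: [-0.4, -1.6, 2.8]
opening: 0.993
grasp_force: 1.9
```

Run:
```python
from rig import *
import cv2
c=grab_frame("scene")["img"][150:290,270:430]; cv2.imwrite("pics/s4.png",cv2.resize(c[:,:,::-1],None,fx=4,fy=4,interpolation=cv2.INTER_CUBIC))
```

```text
(no output)
```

View pics/s4.png

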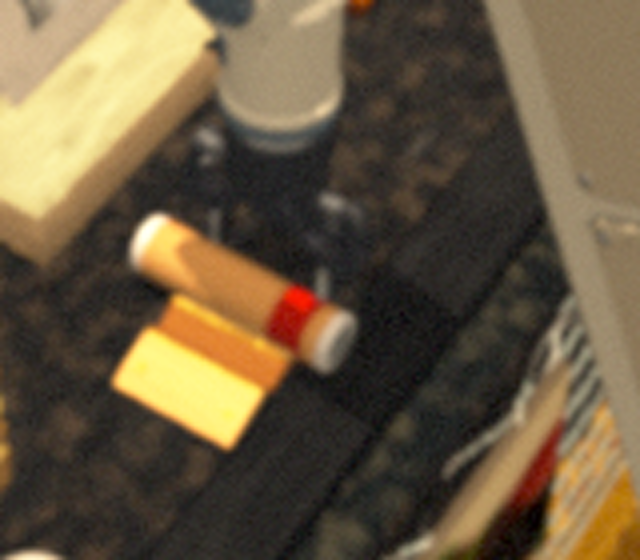

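The tube sits on the near ramp, square to the cradle, with both ends overhanging and fingers behind. I'll continue slowly over the ridge.

Request:
{"api": "step_arm", "payload": {"motion": [{"claw": 85,"delta_pos": [3,0,-1],"turn": 0},{"claw": 85,"delta_pos": [3,0,-1],"turn": 0},{"claw": 85,"delta_pos": [3,0,-1],"turn": 0},{"claw": 85,"delta_pos": [3,0,-1],"turn": 0},{"claw": 85,"delta_pos": [2.5,0,-1],"turn": 0},{"claw": 85,"delta_pos": [2.5,0,-1],"turn": 0},{"claw": 85,"delta_pos": [2,0,0],"turn": 0},{"claw": 85,"delta_pos": [2,0,0],"turn": 0}]}}

```text
clock: 8.02
eef_pos: [503.2, -57.1, 37.0]
tcp_rot: [-3.141, -0.001, 1.571]
contact_force: [-0.0, -0.2, -0.5]
opening: 0.99
grasp_force: 0.0
```

Request:
{"api": "step_arm", "payload": {"motion": [{"claw": 85,"delta_pos": [2,0,0],"turn": 0},{"claw": 85,"delta_pos": [2,0,0],"turn": 0},{"claw": 85,"delta_pos": [0,0,0],"turn": 0},{"claw": 85,"delta_pos": [0,0,0],"turn": 0},{"claw": 85,"delta_pos": [0,0,0],"turn": 0},{"claw": 85,"delta_pos": [0,0,0],"turn": 0}]}}

```text
clock: 8.52
eef_pos: [503.7, -53.8, 37.2]
tcp_rot: [-3.141, -0.0, 1.571]
contact_force: [-0.1, -0.6, 0.6]
opening: 0.996
grasp_force: 0.0
```

Run:
```python
from rig import *
import cv2
c=grab_frame("scene")["img"][150:290,270:430]; cv2.imwrite("pics/s5.png",cv2.resize(c[:,:,::-1],None,fx=4,fy=4,interpolation=cv2.INTER_CUBIC))
```

```text
(no output)
```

View pics/s5.png

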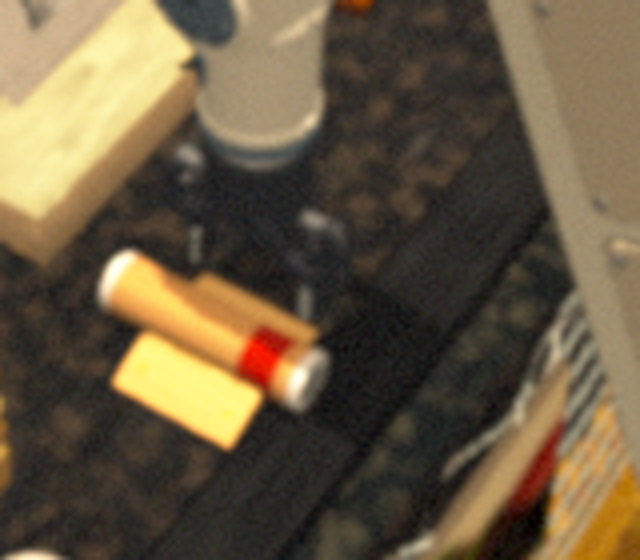

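The tube is down in the V with both ramps showing and both ends (crop (122,280) and (305,382)) overhanging. I'll back off and rise clear.

Request:
{"api": "step_arm", "payload": {"motion": [{"claw": 85,"delta_pos": [-10,0,0],"turn": 0},{"claw": 85,"delta_pos": [-20,0,0],"turn": 0},{"claw": 85,"delta_pos": [-25,0,-10],"turn": 0},{"claw": 85,"delta_pos": [-25,0,-20],"turn": 0},{"claw": 85,"delta_pos": [-20,0,-30],"turn": 0},{"claw": 85,"delta_pos": [-10,0,-35],"turn": 0},{"claw": 85,"delta_pos": [0,0,-35],"turn": 0},{"claw": 85,"delta_pos": [0,0,-30],"turn": 0}]}}

```text
clock: 9.23
eef_pos: [503.6, -165.4, 199.6]
tcp_rot: [3.141, 0.0, 1.57]
contact_force: [0.5, -0.4, 0.3]
opening: 0.99
grasp_force: 0.0
```

Request:
{"api": "step_arm", "payload": {"motion": [{"claw": 85,"delta_pos": [0,0,0],"turn": 0},{"claw": 85,"delta_pos": [0,0,0],"turn": 0},{"claw": 85,"delta_pos": [0,0,0],"turn": 0},{"claw": 85,"delta_pos": [0,0,0],"turn": 0}]}}

```text
clock: 9.57
eef_pos: [502.8, -163.6, 195.9]
tcp_rot: [-3.139, -0.001, 1.571]
contact_force: [0.6, -0.6, -0.0]
opening: 0.993
grasp_force: 0.0
```

```bash
python3 look.py 30 pics/t6.png
```

```text
red 115 [[461.3  -8.1  40. ]]
cap far 1419 [[ 566.9 -191.3   38. ]]
cap near 402 [[432.7 -89.4  38. ]]
[ 502.8 -163.5  195.8] [-0.4  1.1 -0.2]
```

View pics/t6.png

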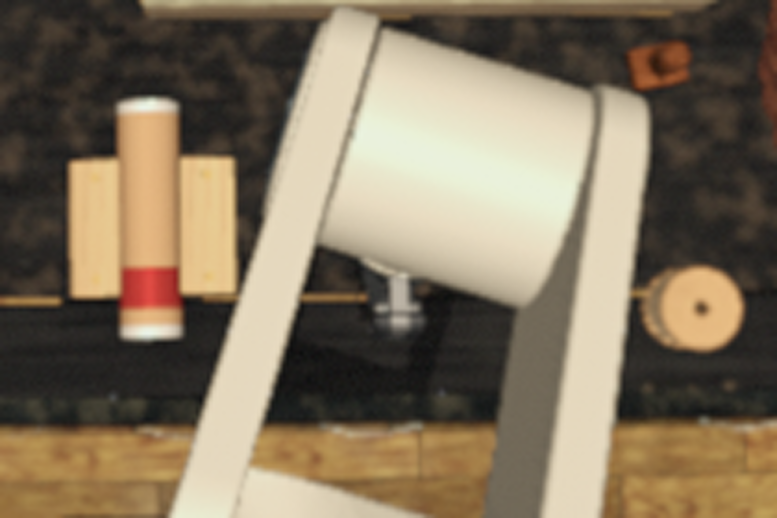

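The tube is seated in the V: its band is at y=-8, against -7 for the V. Both ends (crop rows 105 and 330) stick out beyond the cradle, and the arm is clear.

```bash
python3 -c "
from rig import *
print(sign_off())"
```

```text
the job is handed in; nothing more can be done
None
```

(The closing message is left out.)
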